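Lock the bayonet cap on a gearbox hatch

ROBOT

A 7-joint arm with a two-finger parallel gripper is mounted at the origin on a cart in front of the work surface, level with it; the furniture and walls round the work are solid. World frame = base frame: x ahead of the robot, y to its left, z up, the work surface at z = 0. Lengths are in m, angles in rad, forces in N, time in s.
With the tool pointing down it reaches from about 0.35 to 0.9 m from the base axis. Payload 8.1 kg.
Tool frame: the origin (TCP) lies on the centre line of the jaws, within the pads' length; the fingertips stand 19 mm ahead of it and the grasp point (between the pads) is the TCP (arm.tip_reach is the distance from the TCP to the fingertips, in m); z points along the fingers, y is the line along which they close (so a half turn about z gives the same grasp; the last joint's range is limited). The gripper opens to 92 mm and grips with 3 to 60 N. Pads are 19 mm wide; open, the fingers measure 130 mm over their backs; the gripper's body (75 mm by 190 mm) begins 47 mm behind the grasp point.
Start: joints at [-1.386, 0.434, 0.025, 1.573, -0.012, 1.134, -0.075], TCP at [0.177, 0.599, 0.246] pointing down, gripper open.
Joint ranges: [-2.62, 2.62], [-0.44, 2.09], [-1.27, 1.32], [0.08, 2.57], [-1.32, 4.46], [0.12, 2], [-2.74, 2.74]. Speed limits (rad/s): [2.22, 2.22, 3.01, 3.01, 3.14, 3.14, 3.14].

INTERFACE

Orientations are given as a rotation vector (axis times angle).
In Python, from cell import arm gives the robot as it stands.
- The arm moves only by the tool arm_command, never from a script. Its argument "targets" is a list that holds one entry, the list of rows, each a list of 6 numbers: the shift along the tool's x, y, z in m, then the turn, a rotation vector about the tool's x, y, z in rad. A call has 1 to 10 rows; each row shifts and turns the commanded pose from where the row before left it, along the tool's axes as they then stand; what a row does not reach is not made up. A row lasts 1/8 s, in which the tool goes at most 62.5 mm and 10.7 degrees, less where a joint would pass 70% of its speed; a pose out of reach is approached as far as the arm can. A call with a gripper value outside its range is refused whole. "jaw" is the finger opening in m, from 0 to 0.0918, set as the call begins (left out, the last holds). The fingers move at their own pace and stop on an object; "newtons" is the grip in N (left out, the last holds). Time passes only in rows, so rows that do not move let the fingers close. It gives the time, the measured TCP pose, the force, the opening and the grip force at its end, in the units of the state.
- arm.observe(): the state, without advancing time (a new reading comes with each control period).
- arm.get_image(name): name is "scene" or "top" or "wrist"; returns a dict with "pixels" (400x640x3 uint8, red, green, blue), "z_map" (400x640 float32, m along the optical axis (not along the pixel's ray), 0 where there is no reading), "fx", "fy", "cx", "cy" (pixels), "dist" ([k1, k2, p1, p2, k3] as OpenCV has them; the pictures are not rectified), "xyz" and "rotation" of the camera in the world; the wrist camera has in their place "T_tool_cam" (4x4, takes a point from camera to tool coordinates, whose origin is the TCP and whose axes are the flange's). Camera axes: x right, y down, z forward; pixel columns grow to the right and rows downward; lengths in m; the calibration is good to about 2 mm. A picture is of the moment at which its call begins: read the wrist's pose just before it.
- arm.sign_off(): hands the job in; it is judged then, once.
The state is a dict: "clock": time; "joints": joint angles; "dq": joint speeds; "joint_efforts": joint torques, N m; "position": TCP position; "ee_rot": TCP orientation; "force": force on the tool from outside, world axes, zero at the start; "ft_torque": the same for the moment, N m; "width": opening from 0.0 (shut) to 1.0 (fully open); "gripper_force": force on a finger pad.
Only numpy, scipy, OpenCV 4.12 (cv2) and the standard library are available. Lean on these libraries where they do the work, as an engineer would, in place of code of your own. Each camera call takes 0.05 s, during which the arm holds its last target. There are 200 camera calls.

TASK

Close the round hatch on top of the gearbox: pick up the bayonet cap by its wing, feel its two ears down through the notches of the steel ring, press it against its spring and turn it clockwise (seen from above) a quarter turn until the ears spring up into their detents and the cap stays locked, then let go. The ring may sit somewhat twisted in the gearbox, so search gently and do not force the cap, and do not disturb the parts lying around.

Things in the scene. Friction and masses are not known exactly. Their poses are not given: they have to be found in the camera images.
- gearbox: Small cast-aluminium gearbox with a bolted flange 196 x 172 mm, its body 74 mm high, fixed where it stands. Origin under its middle on the bench, z up, +y to the side with the splined shaft stub. In the boss on its top stands a steel bayonet ring, 92 mm across, that cannot turn but was screwed in by feel: its two notches lie up to 35 degrees either way of the gearbox's x axis; that twist is not measured.
- hatch_mouth (a point): Centre of the bayonet ring's flat top face, 100 mm over the bench; axes are the gearbox's, not the ring's. The bore is 50 mm across; two opposite notches, 50 degrees wide, widen it to 70 mm. They can be seen from above, or found by turning the lightly pressed cap until its ears drop in.
- hatch_seat (a point): Centre of the flat seat at the bottom of the bore, 22 mm below hatch_mouth; axes as the gearbox's. The lip round the bore is 6 mm thick. Under it, 85 degrees clockwise (seen from above) of each notch, lies a detent pocket 3 mm deep, 50 degrees wide, that ends in a solid stop. Anticlockwise of each notch there is a stop as well.
- hatch_cap: Loose bayonet cap, 0.17 to 0.27 kg, standing upright: aluminium disc 88 mm across, 6 mm thick, a wing on top; below it a 42 mm hub with two opposite ears (18 mm wide, 5 mm thick, 63 mm over both) and a sprung rubber sealing plate, 40 mm across, its foot. Origin at the foot's underside with the spring free, z up, x along the wing; the ears lie along +-x, under the wing's ends.
- cap_wing (a point): Where to grip the cap: on its axis, 22 mm above the disc's top face. The wing is a bar 58 mm long (along x), 12 mm thick (along y), 36 mm high; its top is 14 mm above this point. Axes as the cap's. Pressing the cap in the ring takes about 10 N; bearing on the ring with over 60 N breaks the ears.
- cap_disc (a point): Centre of the disc's underside, 28 mm below cap_wing. Height over hatch_mouth: 13.5 mm, ears lie on top of the ring; 12 mm, ears in the notches and foot on its seat, the spring (1 N per mm) begins to push back; under 2.5 mm (10 N), ears can turn under the lip; 0, disc hard on the ring; 5.5 mm, locked, ears sprung up into the detents. Let go unlocked in the notches it stands at about 10 mm.
- grease_tin: Bystander: small round blue tin, 53 mm across, 38 mm high, behind the work. Origin under its middle.
- bearing: Bystander: release bearing, 42 mm across, 20 mm high, in front of the work. Origin under its middle.
- lining_pad: Bystander: brake lining pad, 40 x 61 x 14 mm, lying flat behind the cap. Origin under its middle.
- bolt: Bystander: steel bolt lying near the bench's front edge, 54 x 18 x 16 mm. Origin under its middle.
Things that resemble listed ones, but are neither listed nor needed, are in the scene too. Of the things that look like the hatch_cap, take the one that is farthest to the robot's right at the start.

How it is judged:
On the way:
1. the cap's two ears stand in the notches of the ring (horizontal distance between cap_disc and hatch_mouth below 0.004 m and z of cap_disc in the frame of hatch_mouth below 0.0125 m), for 0.1 s.
At the end, for the whole second after the job is handed in: The cap is locked in the ring and let go: centred within 4 mm, upright, at rest, its disc 5.5 mm (4.3 to 7.2) above the ring's top face, where the spring holds the ears up in their detents (horizontal distance between cap_disc and hatch_mouth below 0.004 m and z of cap_disc in the frame of hatch_mouth between 0.0043 and 0.0072 m and angle between hatch_cap's own z axis and vertical below 0.05 rad and linear speed of hatch_cap below 0.01 m/s); the robot touches nothing.
It fails at once if the cap is forced: it bears on the ring or gearbox with more than 60 N (contact force between hatch_cap and gearbox above 60 N).
It fails at once if a part lying around is pushed more than 20 mm away (distance of any of grease_tin, bearing, lining_pad, bolt from where it was at the start of the episode above 0.02 m).
It also fails if it takes over 72 s, if anything falls off the work surface, if the arm or the gripper's body presses on something with over 40 N, if the wrist force passes 120 N, or if a joint passes its speed limit or range.

## Working session

There is one attempt and no reset: what is moved stays moved. The work goes in short steps, Python scripts to look and compute and a tool call to move; the robot and the scene stay as the last step left them, time stands still between calls to the robot, and variables do not carry over. Pictures are saved under pics/ and viewed, at most 10 in all, crops included, and the job is handed in when it is done.

Besides the shell and the picture viewer there is one more tool, called after "Emit:" by a JSON object that holds its "op" and its "data". arm_command: Moves the arm, as the interface text tells. Its arguments: {"type":"object","properties":{"targets":{"type":"array","items":{"type":"array","items":{"type":"array","items":{"type":"number"}}}},"jaw":{"type":"number"},"newtons":{"type":"number"}},"required":["targets"]}

```bash
mkdir -p pics; ls; cat > h.py <<'E'
import numpy as np,cv2
from cell import arm
def grab(n,f=None):
    s=arm.observe(); im=arm.get_image(n); im['state']=s
    if f: cv2.imwrite('pics/'+f,im['pixels'][:,:,::-1])
    K=np.array([[im['fx'],0,im['cx']],[0,im['fy'],im['cy']],[0,0,1.]]); im['K']=K
    if n=='wrist':
        T=np.eye(4);T[:3,:3]=cv2.Rodrigues(np.array(s['ee_rot'],float))[0];T[:3,3]=s['position'];T=T@np.array(im['T_tool_cam'])
    else:
        T=np.eye(4);R=np.array(im['rotation'],float)
        T[:3,:3]=R if R.shape==(3,3) else cv2.Rodrigues(R)[0];T[:3,3]=im['xyz']
    im['T']=T
    return im
def cloud(im):
    h,w=im['z_map'].shape
    v,u=np.mgrid[:h,:w]
    p=cv2.undistortPoints(np.stack([u,v],-1).reshape(-1,1,2).astype(np.float64),im['K'],np.array(im['dist'],float)).reshape(h,w,2)
    z=im['z_map'].astype(float)
    P=np.stack([p[...,0]*z,p[...,1]*z,z],-1)
    W=P@im['T'][:3,:3].T+im['T'][:3,3]
    W[z==0]=np.nan
    return W
E
python3 - <<'E'
from h import *
print(arm.observe())
a=grab('top','top.png');b=grab('scene','scene.png')
for i in(a,b):print(i['T'].round(3),i['fx'],i['dist'])
np.save('topc.npy',cloud(a));np.save('scc.npy',cloud(b))
E
```

```text
pics
{'clock': 0.0, 'joints': array([-1.3855852 ,  0.43521801,  0.02496982,  1.57407491, -0.01161412,
        1.13400473, -0.07509578]), 'dq': array([-0.00149301,  0.00099367,  0.00027347, -0.00026723, -0.00091317,
       -0.00103981,  0.00024116]), 'joint_efforts': array([-6.82070113e-04, -6.67871475e+01,  9.84861664e-01, -3.14440727e+01,
       -6.03369623e-02,  4.36184846e-02,  1.79724375e-04]), 'position': array([0.17731996, 0.59882431, 0.24495658]), 'ee_rot': array([-4.50626318e-01, -3.10900732e+00,  2.44546246e-03]), 'force': array([-0.6507857 ,  0.35758235,  0.87896387]), 'ft_torque': array([-0.00022598,  0.07053789, -0.01041984]), 'gripper_force': 0.0, 'width': 1.0017512052957478}
[[ 0.011 -0.995  0.098  0.373]
 [-1.    -0.012 -0.011  0.236]
 [ 0.012 -0.098 -0.995  1.596]
 [ 0.     0.     0.     1.   ]] 485.20354572844735 [-0.10908976  0.          0.          0.          0.        ]
[[ 0.879 -0.29   0.378  0.024]
 [-0.477 -0.542  0.692 -0.644]
 [ 0.004 -0.788 -0.615  0.874]
 [ 0.     0.     0.     1.   ]] 485.973778289796 [-0.00193106  0.          0.          0.          0.        ]
```

View pics/top.png

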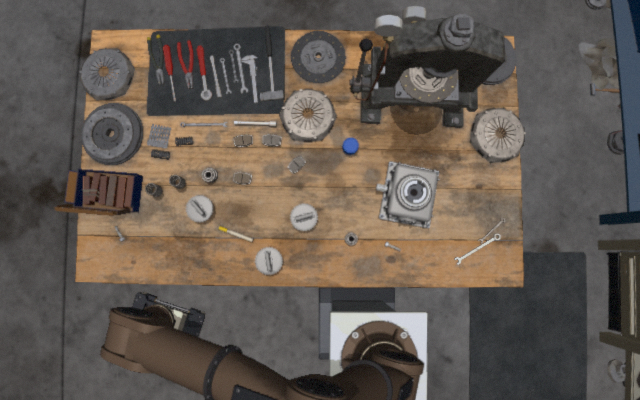

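View pics/scene.png

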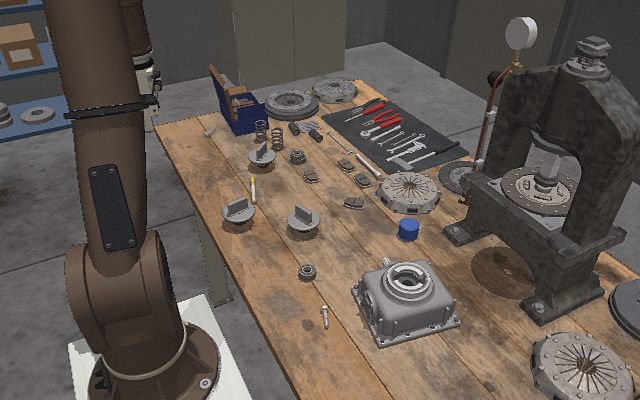

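Candidates for the cap in the top picture are (201,209), (304,217) and (268,261). Image right is -y, the robot's right, so (304,217) fits. The gearbox is at (410,193), with its stub to the left (+y). Next I'll measure and check with a crop.

```bash
cat > m.py <<'E'
from h import *
def fit(W,c,r,zlo,zhi):
    P=W.reshape(-1,3);m=(np.hypot(P[:,0]-c[0],P[:,1]-c[1])<r)&(P[:,2]>zlo)&(P[:,2]<zhi);return P[m]
E
python3 - <<'E'
from m import *
t=np.load('topc.npy');s=np.load('scc.npy')
for u,v in[(201,209),(304,217),(268,261),(416,191),(382,188)]:print(u,v,np.nanmedian(t[v-2:v+3,u-2:u+3].reshape(-1,3),0).round(4))
c=np.nanmedian(t[214:221,301:308].reshape(-1,3),0)
for n,W in(('top',t),('scene',s)):
    d=fit(W,c,.06,.032,.046);w=fit(W,c,.06,.06,.085)
    print(n,'disc',len(d),cv2.minEnclosingCircle(d[:,:2].astype(np.float32)),np.median(d[:,2]),'wing',len(w),w.mean(0).round(4),np.percentile(w[:,2],[50,95]).round(4),cv2.minAreaRect(w[:,:2].astype(np.float32)))
    g=np.nanmedian(t[189:194,408:425].reshape(-1,3),0)
    r=fit(W,g,.07,.092,.106);print('ring',len(r),cv2.minEnclosingCircle(r[:,:2].astype(np.float32)),np.median(r[:,2]))
    b=fit(W,g,.18,.006,.09);print('box',len(b),cv2.minAreaRect(b[:,:2].astype(np.float32)))
i=cv2.imread('pics/top.png')
a=cv2.resize(i[180:260,260:340],(400,400),interpolation=cv2.INTER_CUBIC);b=cv2.resize(i[150:230,370:450],(400,400),interpolation=cv2.INTER_CUBIC)
cv2.imwrite('pics/crop.png',np.hstack([a,b]))
E
```

```text
201 209 [0.4756 0.5782 0.0489]
304 217 [0.4532 0.2498 0.0711]
268 261 [0.3143 0.3601 0.0742]
416 191 [ 0.539  -0.1043  0.0758]
382 188 [5.505e-01 5.000e-04 4.990e-02]
top disc 467 ((0.4545441269874573, 0.2506307363510132), 0.04476534202694893) 0.038178071900089705 wing 71 [0.4546 0.2508 0.0731] [0.0728 0.0795] ((0.4550549387931824, 0.2509895861148834), (0.011844130232930183, 0.056610386818647385), 16.2347412109375)
ring 445 ((0.5352148413658142, -0.09167882055044174), 0.052697062492370605) 0.09929337128889171
box 2709 ((0.5404006242752075, -0.10925072431564331), (0.3413473963737488, 0.33639031648635864), 56.096561431884766)
scene disc 432 ((0.4549729526042938, 0.24681909382343292), 0.04560903459787369) 0.03736242859104605 wing 117 [0.4544 0.2438 0.0688] [0.07   0.0745] ((0.45493870973587036, 0.24635183811187744), (0.014722717925906181, 0.060163430869579315), 15.149004936218262)
ring 806 ((0.5342321991920471, -0.09974780678749084), 0.04799291118979454) 0.09888681958037587
box 5567 ((0.49977147579193115, -0.08406911045312881), (0.2098182737827301, 0.26065611839294434), 83.62252044677734)
```

View pics/crop.png

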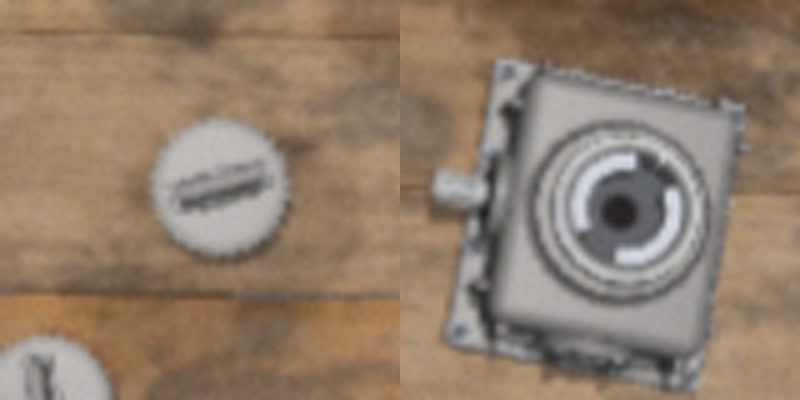

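The crop shows the chosen cap with its wing from (180,205) to (268,180), about 106° in the world. The ring's notches are the gaps at (655,165) and (597,245), about -34°. I'll hover above the cap, using a helper that turns a target into equal rows.

```bash
cat >> m.py <<'E'
from scipy.linalg import logm
def plan(x,y,z,ydeg,n):
    s=arm.observe();T=np.eye(4);T[:3,:3]=cv2.Rodrigues(np.array(s['ee_rot']))[0];T[:3,3]=s['position']
    a=np.deg2rad(ydeg);Y=np.array([np.cos(a),np.sin(a),0]);Z=np.array([0,0,-1.])
    G=np.eye(4);G[:3,:3]=np.c_[np.cross(Y,Z),Y,Z];G[:3,3]=x,y,z
    L=logm(np.linalg.inv(T)@G).real/n
    print('row x%d'%n,np.r_[L[:3,3],L[2,1],L[0,2],L[1,0]].round(5).tolist())
E
python3 - <<'E'
from m import *
plan(.4547,.249,.22,16,10)
E
```

```text
row x10 [-0.04629, -0.00515, 0.00251, -0.00012, 8e-05, 0.10037]
```

Emit:
{"op": "arm_command", "data": {"targets": [[[-0.0463,-0.0051,0.0025,0,0,0.1],[-0.0463,-0.0051,0.0025,0,0,0.1],[-0.0463,-0.0051,0.0025,0,0,0.1],[-0.0463,-0.0051,0.0025,0,0,0.1],[-0.0463,-0.0051,0.0025,0,0,0.1],[-0.0463,-0.0051,0.0025,0,0,0.1],[-0.0463,-0.0051,0.0025,0,0,0.1],[-0.0463,-0.0051,0.0025,0,0,0.1],[-0.0463,-0.0051,0.0025,0,0,0.1],[-0.0463,-0.0051,0.0025,0,0,0.1]]], "jaw": 0.05}}

```text
clock: 1.35
position: [0.4736, 0.2627, 0.2204]
ee_rot: [1.89, 2.509, -0.0]
force: [0.6, 0.4, 0.1]
width: 0.546
gripper_force: 0.0
```

Emit:
{"op": "arm_command", "data": {"targets": [[[0,0,0,0,0,0],[0,0,0,0,0,0]]]}}

```text
clock: 1.6
position: [0.4728, 0.2649, 0.2206]
ee_rot: [-1.884, -2.513, -0.0]
force: [0.7, 0.8, -0.0]
width: 0.547
gripper_force: 0.0
```

```bash
python3 - <<'E'
from m import *
w=grab('wrist','w1.png');W=cloud(w);print(w['state']['position'],np.array(w['T_tool_cam']).round(3))
c=(.4547,.249)
d=fit(W,c,.06,.032,.046);p=fit(W,c,.06,.06,.085)
for q in(d,p):
    if len(q):print(len(q),q.mean(0).round(4),np.median(q[:,2]).round(4),cv2.minEnclosingCircle(q[:,:2].astype(np.float32)),cv2.minAreaRect(q[:,:2].astype(np.float32)))
plan(.4547,.249,.22,16,1)
E
```

```text
[0.47281791 0.26494311 0.2206306 ] [[ 0.    -0.954 -0.301  0.082]
 [ 1.     0.001 -0.001  0.   ]
 [ 0.001 -0.301  0.954 -0.139]
 [ 0.     0.     0.     1.   ]]
3936 [0.456  0.2531 0.0377] 0.0376 ((0.45634740591049194, 0.24934625625610352), 0.04540006071329117) ((0.45678627490997314, 0.24994529783725739), (0.08916380256414413, 0.08891633152961731), 56.006595611572266)
675 [0.4563 0.2524 0.0722] 0.0729 ((0.4564222991466522, 0.25006139278411865), 0.02871696837246418) ((0.45641979575157166, 0.25006067752838135), (0.01208723895251751, 0.05717886984348297), 15.931166648864746)
row x1 [-0.01094, -0.02182, 0.0006, -0.00027, -0.00059, 0.00591]
```

View pics/w1.png

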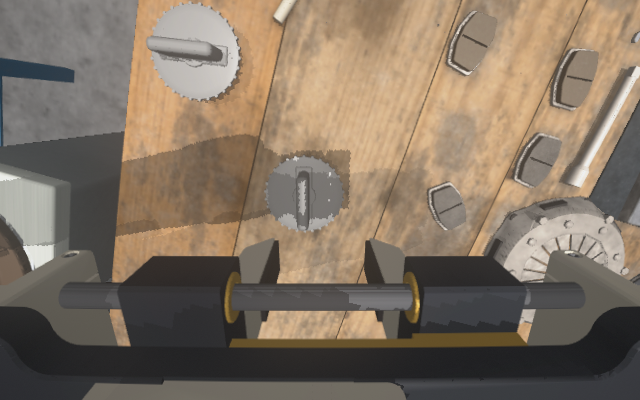

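The wrist view shows the cap's wing at (303,200), upright between the jaws' line. Its centre agrees across the views at (0.456, 0.250), yaw 16°.

```bash
python3 - <<'E'
from m import *
plan(.456,.250,.12,16,3)
E
```

```text
row x3 [-0.00346, -0.00676, 0.03353, -9e-05, -0.0002, 0.00197]
```

Emit:
{"op": "arm_command", "data": {"targets": [[[-0.0035,-0.0068,0.0335,0,0,0.002],[-0.0035,-0.0068,0.0335,0,0,0.002],[-0.0035,-0.0068,0.0335,0,0,0.002],[0,0,0,0,0,0],[0,0,0,0,0,0],[0,0,0,0,0,0]]]}}

```text
clock: 2.4
position: [0.4574, 0.2497, 0.1216]
ee_rot: [1.892, 2.507, 0.004]
force: [-0.6, -0.2, -0.3]
width: 0.544
gripper_force: 0.0
```

```bash
python3 - <<'E'
from m import *
w=grab('wrist');W=cloud(w);c=(.456,.25)
d=fit(W,c,.06,.032,.046);p=fit(W,c,.06,.06,.085)
for q in(d,p):
    if len(q):print(len(q),q.mean(0).round(4),np.median(q[:,2]).round(4),np.percentile(q[:,2],97),cv2.minAreaRect(q[:,:2].astype(np.float32)))
plan(.456,.250,.0625,16,1)
E
```

```text
7616 [0.4555 0.2539 0.0378] 0.0377 0.04089626530579268 ((0.4571128487586975, 0.24970489740371704), (0.08843830972909927, 0.0900118350982666), 45.32077407836914)
1358 [0.4558 0.2527 0.0725] 0.0731 0.07465657182608787 ((0.4566788375377655, 0.24995827674865723), (0.011589441448450089, 0.05766374617815018), 15.549091339111328)
row x1 [0.00086, -0.00117, 0.05896, 0.00224, -0.00093, -0.00176]
```

Emit:
{"op": "arm_command", "data": {"targets": [[[0,-0.001,0.02,0,0,0],[0,0,0.02,0,0,0],[0,0,0.014,0,0,0],[0,0,0.005,0,0,0],[0,0,0,0,0,0],[0,0,0,0,0,0]]]}}

```text
clock: 3.2
position: [0.4559, 0.2485, 0.0618]
ee_rot: [1.894, 2.506, 0.001]
force: [-0.8, 0.1, -0.3]
width: 0.545
gripper_force: 0.0
```

Emit:
{"op": "arm_command", "data": {"targets": [[[0,0,0,0,0,0],[0,0,0,0,0,0],[0,0,0,0,0,0],[0,0,0,0,0,0],[0,0,0,0,0,0],[0,0,0,0,0,0]]], "jaw": 0.0, "newtons": 45}}

```text
clock: 3.95
position: [0.4556, 0.2483, 0.0613]
ee_rot: [1.894, 2.507, 0.0]
force: [-0.5, -0.0, 0.6]
width: 0.13
gripper_force: 45.0
```

Emit:
{"op": "arm_command", "data": {"targets": [[[0,0,-0.03,0,0,0],[0,0,-0.04,0,0,0],[0,0,-0.04,0,0,0],[0,0,-0.05,0,0,0],[0,0,0,0,0,0],[0,0,0,0,0,0]]]}}

```text
clock: 4.7
position: [0.4548, 0.2481, 0.2205]
ee_rot: [-1.893, -2.507, 0.002]
force: [0.3, 0.1, -3.1]
width: 0.128
gripper_force: 45.0
```

```bash
python3 - <<'E'
from m import *
print(arm.observe())
plan(.53,-.1,.26,56,10)
E
```

```text
{'clock': 4.7, 'joints': array([-0.89582369,  0.29067147,  0.37285927,  1.88774007, -0.12570039,
        0.98696156, -0.19041493]), 'dq': array([ 2.35460438e-03,  1.92273371e-02, -3.59341199e-03,  1.74472873e-02,
        1.17419811e-04,  4.49165148e-05,  1.83510426e-03]), 'joint_efforts': array([ 6.53699879e-02, -5.28420281e+01,  4.23274040e+00, -3.06588399e+01,
       -2.11264577e-02,  1.41605802e-02, -1.91851147e-02]), 'position': array([0.45476557, 0.24811528, 0.22046506]), 'ee_rot': array([-1.89286409e+00, -2.50654162e+00,  1.55896343e-03]), 'force': array([ 0.27928749,  0.12408765, -3.11122393]), 'ft_torque': array([-0.12758626,  0.09832455,  0.03363683]), 'gripper_force': 44.99885380268097, 'width': 0.12798128543608395}
row x10 [-0.03328, -0.01464, -0.00395, -0.00012, -3e-05, -0.07002]
```

Holding the cap (width 11.8 mm, about 2.5 N). Now I'll move past the ring so the wrist camera can see it.

```bash
python3 - <<'E'
from m import *
plan(.565,-.20,.29,16,10)
E
```

```text
row x10 [-0.04612, -0.00171, -0.00695, -0.00012, 1e-05, -0.00021]
```

Emit:
{"op": "arm_command", "data": {"targets": [[[-0.046,-0.0017,-0.007,0,0,0],[-0.046,-0.0017,-0.007,0,0,0],[-0.046,-0.0017,-0.007,0,0,0],[-0.046,-0.0017,-0.007,0,0,0],[-0.046,-0.0017,-0.007,0,0,0],[-0.046,-0.0017,-0.007,0,0,0],[-0.046,-0.0017,-0.007,0,0,0],[-0.046,-0.0017,-0.007,0,0,0],[-0.046,-0.0017,-0.007,0,0,0],[-0.046,-0.0017,-0.007,0,0,0]]]}}

```text
clock: 5.95
position: [0.5644, -0.1998, 0.2892]
ee_rot: [-1.891, -2.504, 0.002]
force: [0.0, 0.7, -2.2]
width: 0.126
gripper_force: 45.0
```

Emit:
{"op": "arm_command", "data": {"targets": [[[0,0,0,0,0,0],[0,0,0,0,0,0],[0,0,0,0,0,0],[0,0,0,0,0,0]]]}}

```text
clock: 6.45
position: [0.5649, -0.1976, 0.2909]
ee_rot: [-1.891, -2.508, -0.0]
force: [-0.3, 0.5, -2.9]
width: 0.127
gripper_force: 45.0
```

```bash
python3 - <<'E'
from m import *
w=grab('wrist','w2.png');W=cloud(w);np.save('w2.npy',W)
np.save('w2T.npy',w['T'])
print(w['state']['position'])
r=fit(W,(.535,-.098),.056,.095,.104);print(len(r),cv2.minEnclosingCircle(r[:,:2].astype(np.float32)),np.median(r[:,2]),r.mean(0))
# boresight ring ortho map around estimate
c=np.array(cv2.minEnclosingCircle(r[:,:2].astype(np.float32))[0])
q=r[:,:2]-c;rad=np.hypot(*q.T);an=np.rad2deg(np.arctan2(q[:,1],q[:,0]))
m=(rad>.027)&(rad<.033);print(np.histogram(an[m],bins=36,range=(-180,180)))
print(np.histogram(rad,bins=14,range=(.02,.055)))
E
```

```text
[ 0.56486107 -0.19758935  0.2908529 ]
4136 ((0.536131739616394, -0.09818482398986816), 0.04653294011950493) 0.09968819891127201 [ 0.53576091 -0.09665077  0.09965127]
(array([32, 33, 31, 31, 30, 31, 28, 30, 28, 29, 26, 20,  0,  0,  0,  0, 13,
       31, 29, 33, 32, 32, 32, 34, 29, 33, 33, 35, 30, 26,  0,  0,  0,  0,
        5, 33]), array([-180., -170., -160., -150., -140., -130., -120., -110., -100.,
        -90.,  -80.,  -70.,  -60.,  -50.,  -40.,  -30.,  -20.,  -10.,
          0.,   10.,   20.,   30.,   40.,   50.,   60.,   70.,   80.,
         90.,  100.,  110.,  120.,  130.,  140.,  150.,  160.,  170.,
        180.]))
(array([  0,  26, 290, 327, 352, 399, 576, 604, 649, 668, 245,   0,   0,
         0]), array([0.02  , 0.0225, 0.025 , 0.0275, 0.03  , 0.0325, 0.035 , 0.0375,
       0.04  , 0.0425, 0.045 , 0.0475, 0.05  , 0.0525, 0.055 ]))
```

View pics/w2.png

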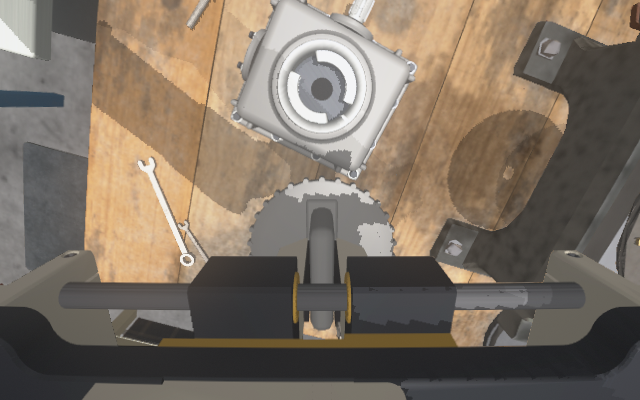

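The wrist view shows the ring at (322,88) with its notches upper right and lower left, and the cap held level at (322,240). The ring centre is (0.536,-0.098) with notches at about -37.5°. Next I'll find the cap's offset in the hand.

```bash
python3 - <<'E'
from m import *
from scipy.optimize import least_squares
W=np.load('w2.npy').reshape(-1,3);s=arm.observe()
R=cv2.Rodrigues(np.array(s['ee_rot']))[0];P=(W-s['position'])@R
m=(abs(P[:,2]-.022)<.006)&(np.hypot(P[:,0],P[:,1])<.06)&(P[:,0]>0.012);d=P[m];print(len(d),np.median(d[:,2]))
h=cv2.convexHull(d[:,:2].astype(np.float32))[:,0]
h=h[(h[:,0]>.02)&(np.hypot(*h.T)>.035)]
f=least_squares(lambda c:np.hypot(h[:,0]-c[0],h[:,1]-c[1])-.044,[0,0],loss='soft_l1',f_scale=.0005);print(f.x,np.abs(f.fun).max(),len(h))
# tilt: plane fit
A=np.c_[d[:,:2],np.ones(len(d))];print('plane',np.linalg.lstsq(A,d[:,2],rcond=None)[0])
g=P[(abs(P[:,1])<.012)&(P[:,2]<.0)&(P[:,2]>-.02)&(P[:,0]>.005)&(P[:,0]<.045)];print('wing',len(g),g.min(0),g.max(0))
E
```

```text
5576 0.02395587857320524
[2.28664562e-03 8.56427663e-05] 0.0004312486673975005 16
plane [0.0301532  0.00060711 0.02301323]
wing 1875 [ 0.00502678 -0.01196019 -0.01997127] [ 3.03955584e-02  1.19663554e-02 -2.19193058e-05]
```

```bash
python3 - <<'E'
from m import *
plan(.5375,-.099,.19,52.4,6)
E
```

```text
row x6 [0.01647, 0.00557, 0.01685, 1e-05, -8e-05, -0.10603]
```

Emit:
{"op": "arm_command", "data": {"targets": [[[0.0165,0.0056,0.0168,0,0,-0.106],[0.0165,0.0056,0.0168,0,0,-0.106],[0.0165,0.0056,0.0168,0,0,-0.106],[0.0165,0.0056,0.0168,0,0,-0.106],[0.0165,0.0056,0.0168,0,0,-0.106],[0.0165,0.0056,0.0168,0,0,-0.106],[0,0,0,0,0,0],[0,0,0,0,0,0],[0,0,0,0,0,0],[0,0,0,0,0,0]]]}}

```text
clock: 7.75
position: [0.5434, -0.0989, 0.1909]
ee_rot: [1.017, 2.972, 0.0]
force: [-0.1, -0.2, -2.4]
width: 0.128
gripper_force: 45.0
```

```bash
python3 - <<'E'
from m import *
print(arm.observe()['force'])
plan(.5375,-.099,.148,52.4,1)
E
```

```text
[-0.12803638 -0.18665135 -2.38493102]
row x1 [0.00464, -0.00368, 0.04291, 0.00038, 0.00092, -0.00304]
```

Emit:
{"op": "arm_command", "data": {"targets": [[[0.0046,-0.0037,0,0,0,-0.003],[0,0,0.015,0,0,0],[0,0,0.014,0,0,0],[0,0,0.01,0,0,0],[0,0,0,0,0,0],[0,0,0,0,0,0],[0,0,0,0,0,0]]]}}

```text
clock: 8.62
position: [0.5375, -0.0985, 0.1518]
ee_rot: [1.01, 2.974, 0.0]
force: [0.3, 0.2, -1.9]
width: 0.128
gripper_force: 45.0
```

```bash
python3 - <<'E'
from m import *
print(arm.observe()['force'])
plan(.5375,-.099,.141,52.4,1)
w=grab('wrist','w3.png');W=cloud(w).reshape(-1,3)
s=w['state'];R=cv2.Rodrigues(np.array(s['ee_rot']))[0];P=(W-s['position'])@R
r=W[(abs(W[:,2]-.0995)<.003)&(np.hypot(W[:,0]-.536,W[:,1]+.098)<.055)];print('ring',len(r))
if len(r)>50:print(cv2.minEnclosingCircle(r[:,:2].astype(np.float32)))
E
```

```text
[ 0.34776785  0.21322735 -1.89311151]
row x1 [-0.00033, -0.00036, 0.01085, 0.00056, 0.00072, 0.0013]
ring 1400
((0.5270984768867493, -0.0926777571439743), 0.044732093811035156)
```

View pics/w3.png

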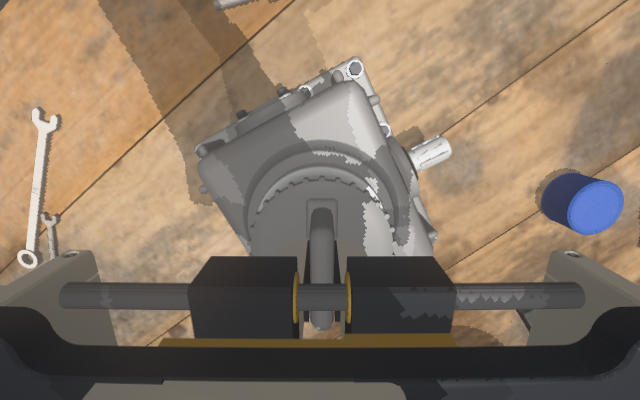

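The picture shows the cap centred over the ring at about (320,200), nothing else near it. I'll descend gently.

Emit:
{"op": "arm_command", "data": {"targets": [[[0,0,0.003,0,0,0],[0,0,0.003,0,0,0],[0,0,0.002,0,0,0],[0,0,0,0,0,0],[0,0,0,0,0,0]]]}}

```text
clock: 9.3
position: [0.5371, -0.0985, 0.1435]
ee_rot: [1.01, 2.975, 0.0]
force: [0.2, -0.9, -2.1]
width: 0.127
gripper_force: 45.0
```

Emit:
{"op": "arm_command", "data": {"targets": [[[0,0,0.001,0,0,0],[0,0,0.001,0,0,0],[0,0,0.001,0,0,0],[0,0,0.001,0,0,0],[0,0,0,0,0,0]]]}}

```text
clock: 9.93
position: [0.5371, -0.0985, 0.1395]
ee_rot: [1.01, 2.975, 0.0]
force: [0.0, 0.1, -0.1]
width: 0.125
gripper_force: 45.0
```

Emit:
{"op": "arm_command", "data": {"targets": [[[0,0,0.001,0,0,0],[0,0,0.001,0,0,0],[0,0,0.001,0,0,0],[0,0,0,0,0,0]]]}}

```text
clock: 10.42
position: [0.5371, -0.0984, 0.1365]
ee_rot: [1.01, 2.975, 0.0]
force: [-0.8, 1.0, 2.5]
width: 0.129
gripper_force: 45.0
```

The force rises by about 1 N/mm, so the ears are in the notches and the foot is on its seat. I'll press further.

Emit:
{"op": "arm_command", "data": {"targets": [[[0,0,0.0015,0,0,0],[0,0,0.0015,0,0,0],[0,0,0.0015,0,0,0],[0,0,0.001,0,0,0],[0,0,0,0,0,0]]]}}

```text
clock: 11.05
position: [0.5372, -0.0984, 0.1312]
ee_rot: [1.01, 2.974, 0.0]
force: [-1.8, 0.4, 7.2]
width: 0.128
gripper_force: 45.0
```

Emit:
{"op": "arm_command", "data": {"targets": [[[0,0,0.001,0,0,0],[0,0,0.001,0,0,0],[0,0,0,0,0,0]]]}}

```text
clock: 11.42
position: [0.5372, -0.0985, 0.1294]
ee_rot: [1.01, 2.974, 0.001]
force: [-3.0, -0.0, 9.6]
width: 0.126
gripper_force: 45.0
```

Emit:
{"op": "arm_command", "data": {"targets": [[[0,-0.0002,0,0,0,0.1],[0,-0.0002,0,0,0,0.1],[0,-0.0002,0,0,0,0.1],[0,0,0,0,0,0],[0,0,0,0,0,0]]]}}

```text
clock: 12.05
position: [0.5379, -0.0991, 0.1298]
ee_rot: [1.442, 2.788, 0.001]
force: [-1.0, 0.0, 9.6]
width: 0.127
gripper_force: 45.0
```

```bash
python3 - <<'E'
from m import *
s=arm.observe();print(s['force'],s['ft_torque'],s['joints']);plan(.5372,-.0985,.1294,52.4,1)
E
```

```text
[-0.98028623  0.02630688  9.63522968] [ 0.03317095  0.13885611 -0.10524487] [-0.23170565  0.45620695  0.43231715  1.92815946 -0.25826037  0.80846171
  0.95687089]
row x1 [0.00088, -9e-05, 0.00035, 0.00168, 0.00201, -0.29865]
```

It turned 17° with little torque, so the ears are under the lip. Continuing.

Emit:
{"op": "arm_command", "data": {"targets": [[[0,-0.0002,0,0,0,0.1],[0,-0.0002,0,0,0,0.1],[0,-0.0002,0,0,0,0.1],[0,-0.0002,0,0,0,0.1],[0,-0.0002,0,0,0,0.1],[0,-0.0002,0,0,0,0.1],[0,0,0,0,0,0]]]}}

```text
clock: 12.92
position: [0.5371, -0.0997, 0.1298]
ee_rot: [2.203, 2.235, 0.003]
force: [1.1, -1.2, 9.2]
width: 0.129
gripper_force: 45.0
```

Emit:
{"op": "arm_command", "data": {"targets": [[[0,-0.0002,0,0,0,0.1],[0,-0.0002,0,0,0,0.1],[0,-0.0002,0,0,0,0.1],[0,-0.0002,0,0,0,0.1],[0,-0.0002,0,0,0,0.1],[0,0,0,0,0,0],[0,0,0,0,0,0]]]}}

```text
clock: 13.8
position: [0.5361, -0.0998, 0.1298]
ee_rot: [2.687, 1.623, 0.003]
force: [-0.2, -0.6, 8.7]
width: 0.128
gripper_force: 45.0
```

```bash
python3 - <<'E'
from m import *
s=arm.observe();print(s['force'],s['ft_torque'],s['joints']);plan(.5372,-.0985,.1294,52.4-86,1)
E
```

```text
[-0.23680487 -0.61530493  8.66882733] [-0.15942154  0.046481   -0.03931627] [-0.43811331  0.51458676  0.74014957  1.9484393  -0.45793194  0.84832343
  0.06328186]
row x1 [0.00165, 0.0003, 0.00045, 0.00329, -0.00072, 0.10222]
```

Emit:
{"op": "arm_command", "data": {"targets": [[[0,-0.0002,0,0,0,0.06],[0,-0.0001,0,0,0,0.05],[0,0,0,0,0,0],[0,0,0,0,0,0]]]}}

```text
clock: 14.3
position: [0.5358, -0.0997, 0.1299]
ee_rot: [2.772, 1.473, 0.004]
force: [0.4, -1.0, 10.3]
width: 0.126
gripper_force: 45.0
```

Emit:
{"op": "arm_command", "data": {"targets": [[[0,0,-0.001,0,0,0],[0,0,-0.001,0,0,0],[0,0,-0.001,0,0,0],[0,0,0,0,0,0]]]}}

```text
clock: 14.8
position: [0.5358, -0.0997, 0.1327]
ee_rot: [2.772, 1.473, 0.004]
force: [0.8, -1.3, 5.7]
width: 0.129
gripper_force: 45.0
```

```bash
python3 - <<'E'
from m import *
s=arm.observe();print(s['force'],s['ft_torque']);plan(.5372,-.0985,.1294,52.4-86,1)
E
```

```text
[ 0.77737298 -1.27943866  5.66052475] [-0.28883902 -0.21944418 -0.05394297]
row x1 [0.00176, 0.0005, 0.00331, 0.00323, -0.00081, -0.00779]
```

Emit:
{"op": "arm_command", "data": {"targets": [[[0,0,-0.001,0,0,0],[0,0,-0.0005,0,0,0],[0,0,0,0,0,0],[0,0,0,0,0,0]]]}}

```text
clock: 15.3
position: [0.5358, -0.0997, 0.1341]
ee_rot: [2.772, 1.473, 0.003]
force: [2.3, -1.2, 5.0]
width: 0.129
gripper_force: 45.0
```

Emit:
{"op": "arm_command", "data": {"targets": [[[0,0,-0.0005,0,0,0],[0,0,-0.0005,0,0,0],[0,0,0,0,0,0],[0,0,0,0,0,0]]]}}

```text
clock: 15.8
position: [0.5357, -0.0997, 0.1347]
ee_rot: [2.772, 1.473, 0.003]
force: [4.8, -2.5, -0.6]
width: 0.134
gripper_force: 45.0
```

The force fell 5.6 N in 0.6 mm, so the ears have met the detent roof 4–5 mm above the pressed position. I'll ease down slightly, let go and lift.

Emit:
{"op": "arm_command", "data": {"targets": [[[0,0,0.0005,0,0,0],[0,0,0,0,0,0]]]}}

```text
clock: 16.05
position: [0.5352, -0.0994, 0.1343]
ee_rot: [2.773, 1.473, 0.002]
force: [4.0, -1.9, 4.3]
width: 0.131
gripper_force: 45.0
```

Emit:
{"op": "arm_command", "data": {"targets": [[[0,0,0,0,0,0],[0,0,0,0,0,0],[0,0,0,0,0,0],[0,0,0,0,0,0]]], "jaw": 0.045}}

```text
clock: 16.55
position: [0.534, -0.0988, 0.1337]
ee_rot: [-2.774, -1.474, 0.001]
force: [0.7, -0.3, 0.3]
width: 0.476
gripper_force: 0.0
```

Emit:
{"op": "arm_command", "data": {"targets": [[[0,0,-0.01,0,0,0],[0,0,-0.03,0,0,0],[0,0,-0.04,0,0,0],[-0.04,0,-0.04,0,0,0],[-0.05,0,0,0,0,0],[0,0,0,0,0,0],[0,0,0,0,0,0],[0,0,0,0,0,0]]]}}

```text
clock: 17.55
position: [0.4845, -0.1725, 0.2538]
ee_rot: [-2.773, -1.476, 0.0]
force: [0.2, 0.1, -0.2]
width: 0.49
gripper_force: 0.0
```

```bash
python3 - <<'E'
from m import *
w=grab('wrist','w4.png');W=cloud(w);c=(.536,-.098);print(arm.observe()['position'])
for n,W in(('wrist',W),('scene',cloud(grab('scene')))):
    d=fit(W,c,.06,.103,.120);p=fit(W,c,.06,.125,.155)
    print(n,len(d),np.median(d[:,2]),cv2.minEnclosingCircle(d[:,:2].astype(np.float32)),len(p),np.percentile(p[:,2],[50,97]),cv2.minAreaRect(p[:,:2].astype(np.float32)))
    A=np.c_[d[:,:2]-c,np.ones(len(d))];print(np.linalg.lstsq(A,d[:,2],rcond=None)[0])
E
```

```text
[ 0.48444839 -0.17256617  0.25369314]
wrist 6769 0.11108223635141273 ((0.5353397130966187, -0.09860609471797943), 0.04540051147341728) 1125 [0.14658345 0.14829119] ((0.5354904532432556, -0.09870675951242447), (0.057127855718135834, 0.011561908759176731), 55.764488220214844)
[-0.00057805 -0.0011389   0.11120541]
scene 863 0.11055141681490277 ((0.5331552028656006, -0.10088963061571121), 0.046474575996398926) 168 [0.14434944 0.14923327] ((0.5330528020858765, -0.10087514668703079), (0.05953918397426605, 0.012115981429815292), 56.841468811035156)
[0.00603773 0.00629774 0.11067503]
```

View pics/w4.png

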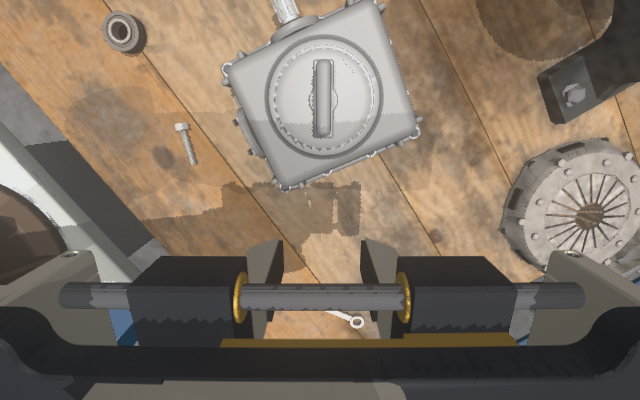

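The cap sits level and centred at (322,97), free of the jaws. Its disc is about 5.4 mm above the ring and the wing is at 56°, 86° clockwise of the notches, so it is locked.

```bash
python3 -c "
from cell import arm
print(arm.sign_off())"
```

```text
the job is handed in; nothing more can be done
None
```

The bayonet cap is locked in the ring and let go: my last wrist measurement has it level, centred within 1 mm and about 5.4 mm above the ring (5.5 expected); the job is handed in, with no verdict returned.

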